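# Sweep the pill organiser's lids shut and slide its tray home

## Task

Put the pink pill organiser away for the night. With the tray still out, fold its five open lids shut one after another in a single drag along the row, starting at the hinge side and not lifting off on the way, until all lie flat. Then push the tray fully home into the bottom tier, and leave everything else standing where it is.

Things in the scene. Friction and masses are not known exactly. Their poses are not given: they have to be found in the camera images.
- tiers: White stack of three stepped tiers, fixed. Origin on the ledge under the bottom tier's centre; own -x is the front, y its width (276 mm), z up. Bottom tier: x -110 to 110 mm, its front 60 mm open-topped and 28 mm high. Middle and top tiers: x -50 to 110 mm, floors 76 and 156 mm above the ledge (rims to 168); the monitor on top rises to 231 mm.
- tray (a joint): How far the white pull-out tray of the bottom tier stands out, m: 0 = home, at a stop, its grey lip flush with the bottom tier's front; 0.125 = fully out. Slides along the tiers' x axis (towards +x = home), needs about 3 N, stays where left. It carries the organiser and a flat comb.
- lip (a point): Centre of the front face of the tray's grey upright lip, 24 mm above the ledge; push here. The lip is 262 mm wide (y), 8 mm thick, from 7 to 41 mm above the ledge. Axes as the tiers'; with the tray home it lies at tiers x = -110 mm, y = 0.
- row_start (a point): Start of the row of five lids of the pink pill organiser (200 mm along the tiers' y, 62 mm deep in x, fixed in the tray with its middle 90 mm behind the lip's front face): mid-depth, at its -y end, where the first lid is hinged, at the height of the top of SHUT lids (48 mm above the ledge). Axes as the tiers'.
- row_end (a point): The other end of the row, where the last lid's free edge lies when shut: 200 mm along +y from row_start, same height.
- lid0 (a joint): Pale pink lid 1 of 5 from row_start, rad: 0 shut flat, 1.57 upright, 2.0 stop (leaning back, up to 16 mm past row_start). 60 wide (x), 37 long (y), 4 mm thick, hinged on its edge nearer row_start, pitch 40 mm: a drag from row_start to row_end folds it down. Open, it reaches 85 mm above the ledge. Stiff hinge: stays at any angle, will not fall shut; must be pressed down.
- lid1 (a joint): Angle of lid 2 of 5, counted from row_start, rad; same size and behaviour as lid 1.
- lid2 (a joint): Angle of lid 3 of 5, counted from row_start, rad; same size and behaviour as lid 1.
- lid3 (a joint): Angle of lid 4 of 5, counted from row_start, rad; same size and behaviour as lid 1.
- lid4 (a joint): Angle of lid 5 of 5, counted from row_start, rad; same size and behaviour as lid 1.
- monitor: Bystander: small white monitor, 70 x 120 x 75 mm, on the top tier; origin under its centre. Leave it alone.
- shot_cup: Bystander: glass shot cup, 48 mm across, 55 mm high, on the middle tier; origin under its centre. Leave it alone.
- clipper_case: Bystander: steel nail-clipper case, 90 x 40 x 16 mm, on the middle tier; origin under its centre. Leave it alone.
- dish: Bystander: green ceramic dish, 110 mm across, 35 mm high, on the ledge; origin under its centre. Leave it alone.
- lotion: Bystander: blue lotion bottle, 56 mm across, 150 mm high, on the ledge; origin under its centre. Leave it alone.
- beaker: Bystander: white ceramic mug, 72 mm across plus handle, 100 mm high, on the ledge; origin under its centre. Leave it alone.
- cream: Bystander: blue cream jar with a steel cap, 68 mm across, 55 mm high, on the ledge; origin under its centre. Leave it alone.

How it is judged:
By the outcome, as a careful person would: the job done as asked, in the order asked, and still so for the second after the job is handed in, with the robot touching nothing.
It also fails if it takes over 50 s, if anything falls off the work surface, if the arm or the gripper's body presses on something with over 40 N, if the wrist force passes 120 N, or if a joint passes its speed limit or range.

## Robot

A 7-joint arm with a two-finger parallel gripper is mounted at the origin on the work surface. World frame = base frame: x ahead of the robot, y to its left, z up, the work surface at z = 0. Lengths are in m, angles in rad, forces in N, time in s.
With the tool pointing down it reaches from about 0.425 to 0.875 m from the base axis. Payload 8.4 kg.
Tool frame: the origin (TCP) lies on the centre line of the jaws, within the pads' length; the fingertips stand 25 mm ahead of it and the grasp point (between the pads) lies 6 mm ahead of it; z points along the fingers, y is the line along which they close (so a half turn about z gives the same grasp; the last joint's range is limited). The gripper opens to 85 mm and grips with 20 to 120 N. Pads are 22 mm wide; open, the fingers measure 114 mm over their backs; the gripper's body (76 mm by 85 mm) begins 54 mm behind the grasp point. The pads swing forward as they close: fully open they stand 13 mm farther back than shut.
Start: joints at [-1.378, 0.333, 0.04, 1.465, -0.013, 1.343, -0.059], TCP at [0.187, 0.622, 0.232] pointing down, gripper open.
Joint ranges: [-2.58, 2.58], [-0.38, 2.09], [-1.3, 1.39], [0.25, 2.4], [-1.5, 4.64], [0.08, 2.09], [-2.65, 2.65]. Speed limits (rad/s): [2.22, 2.22, 2.79, 2.79, 3.14, 3.14, 3.14].

## Interface

Orientations are given as a rotation vector (axis times angle).
In Python, from station import env gives the robot as it stands.
- The arm moves only by the shell command python3 -m creep 'ROWS'. ROWS is JSON, a list of rows, each an object of numbers: "dx", "dy", "dz": the shift along the tool's x, y, z in m; "yaw": the turn about the tool's z in rad; "gripper": the finger opening in m, from 0 to 0.0854. In form: [{"dx": .., "dy": .., "dz": .., "yaw": .., "gripper": ..}, ...]. A call has 1 to 20 rows; each row is the pose to reach, as a shift and turn from the pose commanded when the call began, along the tool's axes at that moment; what a row does not reach only later rows make up. A row lasts 1/12 s, in which the tool goes at most 41.7 mm and 7.16 degrees, less where a joint would pass 70% of its speed; a pose out of reach is approached as far as the arm can. A call with a gripper value outside its range is refused whole. The fingers move at their own pace and stop on an object; the grip force is fixed at half the most. Time passes only in rows, so rows that repeat a pose let the fingers close. It gives the time, the measured TCP pose, the force, the opening and the grip force at its end, in the units of the state.
- env.get_state(): the state, without advancing time (a new reading comes with each control period).
- env.read_camera(name): name is "scene" or "side" or "wrist"; returns (picture, depth): 400x640x3 uint8, red, green, blue; 400x640 float32, m along the optical axis (not along the pixel's ray), 0 where there is no reading.
- env.camera_info(name): a dict with "mtx" (3x3 intrinsics, pixels), "k1" (the pictures are not rectified: a ray, as slopes to the right and down, at radius r is drawn at 1 + k1 r^2 times it, then the intrinsics apply), "rvec" (rotation vector, rad) and "tvec" (3), from world to camera coordinates, as OpenCV has them. Camera axes: x right, y down, z forward; pixel columns grow to the right and rows downward; lengths in m; the calibration is good to about 2 mm. A picture is of the moment at which its call begins: read the wrist's pose just before it. camera_info takes no time and is no camera call; for the wrist camera it gives the pose at the moment of the call.
- env.job_done(): hands the job in; it is judged then, once.
The state is a dict: "t": time; "joints": joint angles; "joint_vel": joint speeds; "joint_torque": joint torques, N m; "tcp_pos": TCP position; "tool_rot": TCP orientation; "ft_force": force on the tool from outside, world axes, zero at the start; "wrist_torque": the same for the moment, N m; "grip_width": opening from 0.0 (shut) to 1.0 (fully open); "gripper_force": force on a finger pad.
Only numpy, scipy, OpenCV 4.12 (cv2) and the standard library are available. Lean on these libraries where they do the work, as an engineer would, in place of code of your own. Each camera call takes 0.05 s, during which the arm holds its last target. There are 200 camera calls.

## Working session

There is one attempt and no reset: what is moved stays moved. The work goes in short steps, Python scripts to look and compute and a shell command to move; the robot and the scene stay as the last step left them, time stands still between calls to the robot, and variables do not carry over. Pictures are saved under pics/ and viewed, at most 10 in all, crops included, and the job is handed in when it is done.

```bash
mkdir -p pics
cat > h.py <<'E'
import numpy as np, cv2
from station import env
def grab(n):
    ci=env.camera_info(n); p,d=env.read_camera(n); return p,d,ci
def pts(d,ci,us,vs):
    # pixel + depth -> world
    K=np.array(ci["mtx"]);k=ci["k1"]
    n=cv2.undistortPoints(np.stack([us,vs],-1).astype(float).reshape(-1,1,2),K,np.array([k,0,0,0.])).reshape(-1,2)
    z=d[vs,us]; c=np.c_[n*z[:,None],z]
    R=cv2.Rodrigues(np.array(ci["rvec"]))[0]
    return (c-np.array(ci["tvec"]).ravel())@R
def cloud(d,ci):
    vs,us=np.mgrid[0:400,0:640]
    return pts(d,ci,us.ravel(),vs.ravel()).reshape(400,640,3)
E
python3 - <<'E'
from h import *
for n in("scene","side"):
    p,d,ci=grab(n); cv2.imwrite(f"pics/{n}0.png",p[...,::-1]); np.savez(f"{n}0.npz",p=p,d=d,c=cloud(d,ci))
    print(n,ci)
s=env.get_state();print(s)
E
```

```text
scene {'mtx': array([[439.76028566,   0.        , 320.36444948],
       [  0.        , 439.76028566, 206.16150882],
       [  0.        ,   0.        ,   1.        ]]), 'k1': -0.046445122772043164, 'rvec': array([ 0.55881543, -2.92502652,  0.70612694]), 'tvec': array([0.57428882, 0.24780431, 1.46430984])}
side {'mtx': array([[484.15717499,   0.        , 317.13825702],
       [  0.        , 484.15717499, 192.75954179],
       [  0.        ,   0.        ,   1.        ]]), 'k1': -0.13070550779781184, 'rvec': array([ 1.92370531, -1.59003621,  0.59759513]), 'tvec': array([-0.1327227 ,  0.54283865,  1.36029134])}
{'t': 0.1, 'joints': array([-1.37819957,  0.33384582,  0.03986355,  1.46619646, -0.01337553,
        1.34330202, -0.05850212]), 'joint_vel': array([ 0.00029985, -0.00245236, -0.00139466, -0.00219858, -0.00159634,
        0.00012615,  0.00067734]), 'joint_torque': array([ 4.73606473e-03, -6.60024762e+01,  1.37078550e+00, -4.06468141e+01,
        1.71440287e-02,  9.10410279e-03, -3.70639123e-05]), 'tcp_pos': array([0.18689422, 0.62211403, 0.2310998 ]), 'tool_rot': array([-4.56719559e-01, -3.10811803e+00,  2.32944045e-03]), 'ft_force': array([ 1.47283273, -0.91593277, -0.23296454]), 'wrist_torque': array([-0.00631263, -0.06383865,  0.02499623]), 'gripper_force': 0.0, 'grip_width': 1.0012408096936039}
```

View pics/scene0.png

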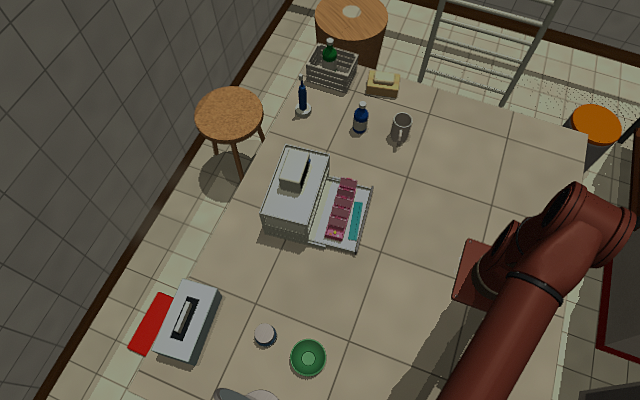

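View pics/side0.png

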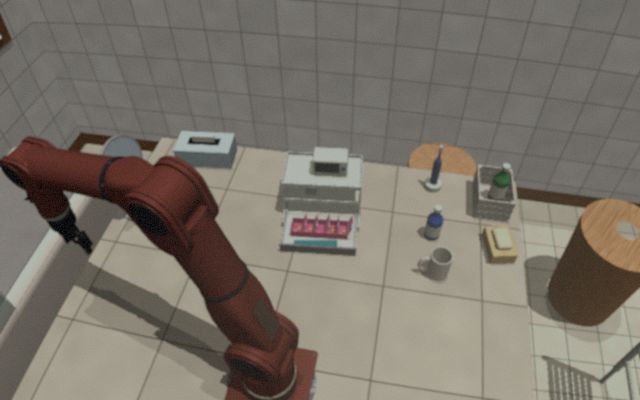

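The scene view shows the tiers at about (295,195) with the tray out towards the robot. The pink organiser runs from (335,235) to (348,185), the comb is at (355,220), and the lip edge is near (370,215). The side view shows the same layout, with the open lids at (320,228).

Run:
```python
from h import *
for n,box in(("scene",(250,140,380,260)),("side",(270,140,370,260))):
    f=np.load(n+"0.npz");p,d,c=f["p"],f["d"],f["c"]
    u0,v0,u1,v1=box
    m=np.zeros((400,640),bool);m[v0:v1,u0:u1]=1;m&=d>0
    z=c[...,2]
    g=m&(abs(z)<0.006);print(n,"table z",np.median(z[g]))
    t=m&(z>0.14)&(z<0.18);print("top",t.sum(),np.percentile(z[t],[5,50,95]))
    r=cv2.minAreaRect(c[t][:,:2].astype(np.float32)*1000);print("top rect mm",r,cv2.boxPoints(r).round(0).tolist())
    hsv=cv2.cvtColor(p,cv2.COLOR_RGB2HSV)
    pk=m&(hsv[...,0]>155)&(hsv[...,1]>60);P=c[pk];print("pink",pk.sum(),np.percentile(P[:,2],[2,25,50,75,98]))
    r=cv2.minAreaRect(P[:,:2].astype(np.float32)*1000);print("pink rect",r,cv2.boxPoints(r).round(0).tolist())
    tr=m&(z>0.012)&(z<0.16);r=cv2.minAreaRect(c[tr][:,:2].astype(np.float32)*1000);print("all rect",r,cv2.boxPoints(r).round(0).tolist())
    big=cv2.resize(p[v0:v1,u0:u1],None,fx=5,fy=5,interpolation=cv2.INTER_CUBIC)[:600,:800];cv2.imwrite(f"pics/{n}1.png",big[...,::-1])
```

```text
scene table z 0.00036406490281529273
top 2790 [0.1523143  0.15726758 0.16932829]
top rect mm ((713.615478515625, -16.3837890625), (161.92410278320312, 281.162841796875), 5.860770225524902) [[619.0, 115.0], [647.0, -164.0], [809.0, -148.0], [780.0, 132.0]]
pink 1028 [0.01454789 0.04116076 0.05331491 0.06700208 0.08210883]
pink rect ((558.6924438476562, -40.25007629394531), (66.34475708007812, 218.07846069335938), 5.902388572692871) [[514.0, 65.0], [537.0, -152.0], [603.0, -145.0], [580.0, 72.0]]
all rect ((628.78662109375, -24.981002807617188), (328.5234069824219, 281.3224182128906), 5.6663055419921875) [[451.0, 99.0], [479.0, -181.0], [806.0, -149.0], [778.0, 131.0]]
side table z -0.00035363359113590786
top 2141 [0.15062189 0.15650797 0.16955682]
top rect mm ((712.855712890625, -18.057540893554688), (174.04498291015625, 275.5075378417969), 6.343986511230469) [[611.0, 109.0], [642.0, -165.0], [815.0, -145.0], [784.0, 128.0]]
pink 904 [0.01097795 0.01850856 0.02850229 0.04049315 0.07773086]
pink rect ((556.7901611328125, -40.752838134765625), (72.18829345703125, 211.2263641357422), 6.864306926727295) [[508.0, 60.0], [534.0, -150.0], [605.0, -141.0], [580.0, 68.0]]
all rect ((629.6489868164062, -26.617523193359375), (339.3453674316406, 276.54254150390625), 6.582998752593994) [[445.0, 91.0], [477.0, -183.0], [814.0, -145.0], [782.0, 130.0]]
```

```bash
cat >> h.py <<'E'
from scipy.spatial.transform import Rotation as Rot
TH=np.deg2rad(5.9); O=np.array([.6838,-.0195]); C,S=np.cos(TH),np.sin(TH)
def t2w(x,y,z): return np.array([O[0]+C*x-S*y,O[1]+S*x+C*y,z])
def w2t(p): q=np.array(p[:2])-O; return np.array([C*q[0]+S*q[1],-S*q[0]+C*q[1],p[2]])
def shift(w):
    s=env.get_state();R=Rot.from_rotvec(s["tool_rot"]).as_matrix()
    a=np.arctan2(R[1,1],R[0,1]); 
    print("shift",(R.T@(np.array(w)-s["tcp_pos"])).round(4),"yaw",round(a-(TH+np.pi/2),4),"tcp tiers",w2t(s["tcp_pos"]).round(4),"t",s["t"],"F",s["ft_force"].round(1),"tilt",R[2].round(4))
E
python3 - <<'E'
from h import *
shift([.45,.40,.231]);shift(t2w(-.127,-.143,.20));shift(t2w(-.127,-.143,.14))
E
```

```text
shift [-3.159e-01 -1.370e-01  3.000e-04] yaw -0.3948 tcp tiers [-0.4283  0.6893  0.2311] t 0.1 F [ 1.5 -0.9 -0.2] tilt [-1.0e-04 -1.5e-03 -1.0e+00]
shift [-0.5982 -0.6523  0.0321] yaw -0.3948 tcp tiers [-0.4283  0.6893  0.2311] t 0.1 F [ 1.5 -0.9 -0.2] tilt [-1.0e-04 -1.5e-03 -1.0e+00]
shift [-0.5982 -0.6523  0.0921] yaw -0.3948 tcp tiers [-0.4283  0.6893  0.2311] t 0.1 F [ 1.5 -0.9 -0.2] tilt [-1.0e-04 -1.5e-03 -1.0e+00]
```

View pics/scene1.png

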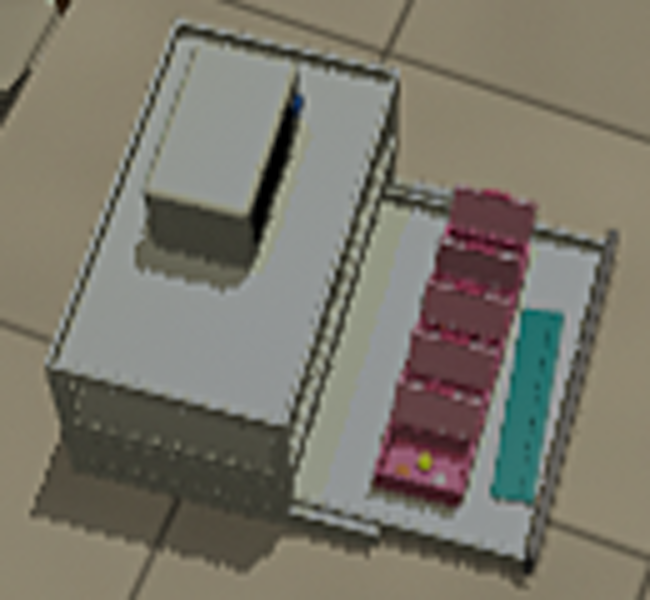

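The crop shows five open lids with the hinge side at the top of the picture (-y). The first lid is at about (490,215) and the open free end at (425,480). The grey lip is on the right, from (610,240) to (530,560). I'll move to the start, closing the fingers on the way.

```bash
python3 -m creep '[{"dx":-0.316,"dy":-0.137,"dz":0,"yaw":-0.395,"gripper":0},{"dx":-0.316,"dy":-0.137,"dz":0,"yaw":-0.395,"gripper":0},{"dx":-0.316,"dy":-0.137,"dz":0,"yaw":-0.395,"gripper":0},{"dx":-0.316,"dy":-0.137,"dz":0,"yaw":-0.395,"gripper":0},{"dx":-0.316,"dy":-0.137,"dz":0,"yaw":-0.395,"gripper":0},{"dx":-0.316,"dy":-0.137,"dz":0,"yaw":-0.395,"gripper":0},{"dx":-0.316,"dy":-0.137,"dz":0,"yaw":-0.395,"gripper":0},{"dx":-0.316,"dy":-0.137,"dz":0,"yaw":-0.395,"gripper":0},{"dx":-0.316,"dy":-0.137,"dz":0,"yaw":-0.395,"gripper":0},{"dx":-0.316,"dy":-0.137,"dz":0,"yaw":-0.395,"gripper":0}]'
python3 - <<'E'
from h import *
shift(t2w(-.127,-.143,.20))
E
```

```text
t: 0.93
tcp_pos: [0.4543, 0.3958, 0.2317]
tool_rot: [-0.15, 3.137, -0.003]
ft_force: [0.9, 0.4, 1.0]
grip_width: -0.001
gripper_force: 0.0
shift [-0.063  -0.5791  0.0329] yaw -0.0076 tcp tiers [-0.1856  0.4367  0.2317] t 0.9333 F [0.9 0.4 1. ] tilt [-0.001 -0.002 -1.   ]
```

```bash
python3 -m creep '[{"dx":-0.067,"dy":-0.584,"dz":0.03,"yaw":0,"gripper":0},{"dx":-0.067,"dy":-0.584,"dz":0.03,"yaw":0,"gripper":0},{"dx":-0.067,"dy":-0.584,"dz":0.03,"yaw":0,"gripper":0},{"dx":-0.067,"dy":-0.584,"dz":0.03,"yaw":0,"gripper":0},{"dx":-0.067,"dy":-0.584,"dz":0.03,"yaw":0,"gripper":0},{"dx":-0.067,"dy":-0.584,"dz":0.03,"yaw":0,"gripper":0},{"dx":-0.067,"dy":-0.584,"dz":0.03,"yaw":0,"gripper":0},{"dx":-0.067,"dy":-0.584,"dz":0.03,"yaw":0,"gripper":0},{"dx":-0.067,"dy":-0.584,"dz":0.03,"yaw":0,"gripper":0},{"dx":-0.067,"dy":-0.584,"dz":0.03,"yaw":0,"gripper":0},{"dx":-0.067,"dy":-0.584,"dz":0.03,"yaw":0,"gripper":0},{"dx":-0.067,"dy":-0.584,"dz":0.03,"yaw":0,"gripper":0},{"dx":-0.067,"dy":-0.584,"dz":0.03,"yaw":0,"gripper":0},{"dx":-0.067,"dy":-0.584,"dz":0.03,"yaw":0,"gripper":0},{"dx":-0.067,"dy":-0.584,"dz":0.03,"yaw":0,"gripper":0},{"dx":-0.067,"dy":-0.584,"dz":0.03,"yaw":0,"gripper":0},{"dx":-0.067,"dy":-0.584,"dz":0.03,"yaw":0,"gripper":0},{"dx":-0.067,"dy":-0.584,"dz":0.03,"yaw":0,"gripper":0},{"dx":-0.067,"dy":-0.584,"dz":0.03,"yaw":0,"gripper":0},{"dx":-0.067,"dy":-0.584,"dz":0.03,"yaw":0,"gripper":0}]'
python3 - <<'E'
from h import *
shift(t2w(-.127,-.143,.073))
p,d,ci=grab("wrist");cv2.imwrite("pics/w1.png",p[...,::-1])
c=cloud(d,ci);np.savez("w1.npz",p=p,d=d,c=c)
hsv=cv2.cvtColor(p,cv2.COLOR_RGB2HSV);pk=(hsv[...,0]>155)&(hsv[...,1]>60)&(d>0)
P=np.array([w2t(q) for q in c[pk]]);print(len(P))
if len(P): print(np.percentile(P,[1,50,99],axis=0).round(4))
E
```

```text
t: 2.6
tcp_pos: [0.5773, -0.1719, 0.202]
tool_rot: [-0.166, 3.137, 0.001]
ft_force: [-0.1, 0.1, -0.5]
grip_width: 0.001
gripper_force: 0.0
shift [ 0.0054 -0.0024  0.129 ] yaw 0.0026 tcp tiers [-0.1216 -0.1406  0.202 ] t 2.6 F [-0.1  0.1 -0.5] tilt [-2.e-04  6.e-04 -1.e+00]
13696
[[-0.1601 -0.149   0.0151]
 [-0.1289 -0.0015  0.0328]
 [-0.0983  0.0949  0.2854]]
```

View pics/w1.png

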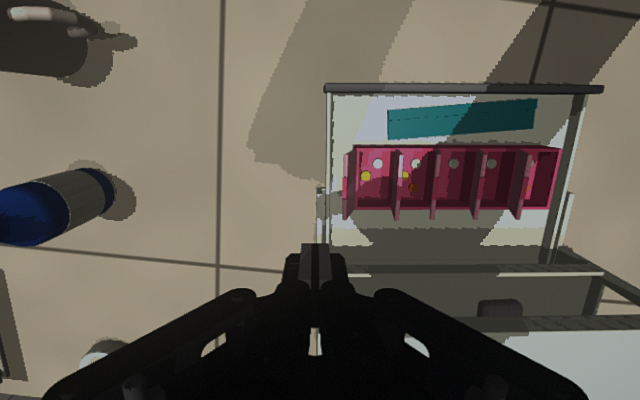

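The wrist view shows the lids edge-on from x = 347 to 520 px, the organiser body from (350,150) to (558,210), and the lip along row 88. The lotion bottle is at (60,205), well to the -y side. I'll measure the lip, organiser and bottle from this cloud.

Run:
```python
from h import *
f=np.load("w1.npz");p,c,d=f["p"],f["c"],f["d"]
T=np.stack([C*(c[...,0]-O[0])+S*(c[...,1]-O[1]),-S*(c[...,0]-O[0])+C*(c[...,1]-O[1]),c[...,2]],-1)
hsv=cv2.cvtColor(p,cv2.COLOR_RGB2HSV)
for v,u in [(88,u) for u in range(335,600,50)]: print("lip",u,T[v-4:v+4,u].round(4)[:,[0,2]].tolist(), T[v,u,1].round(3))
L=(T[...,2]>.035)&(T[...,2]<.046)&(T[...,0]<-.19)&(d>0);print("lip ext",np.percentile(T[L],[1,50,99],axis=0).round(4))
pk=(hsv[...,0]>155)&(hsv[...,1]>60)&(d>0)
rim=pk&(T[...,2]>.036)&(T[...,2]<.05);print("rim",np.percentile(T[rim],[1,50,99],axis=0).round(4))
hi=pk&(T[...,2]>.06)&(T[...,2]<.1);print("lids",np.percentile(T[hi],[0.5,50,99.5],axis=0).round(4))
h,e=np.histogram(T[hi][:,1],bins=np.arange(-.13,.11,.005));print([(round(a,3),n) for a,n in zip(e,h) if n])
b=(hsv[...,0]>100)&(hsv[...,0]<130)&(hsv[...,1]>150)&(d>0)&(np.arange(640)[None]<150);print("lotion",np.percentile(T[b],[1,50,99],axis=0).round(3))
```

```text
lip 335 [[-0.217, 0.0404], [-0.2161, 0.0409], [-0.2153, 0.0403], [-0.2144, 0.0406], [-0.2135, 0.0404], [-0.2127, 0.0405], [-0.2117, 0.0415], [-0.2109, 0.0411]] -0.125
lip 385 [[-0.2172, 0.0402], [-0.2163, 0.0401], [-0.2155, 0.0402], [-0.2146, 0.041], [-0.2136, 0.0418], [-0.2129, 0.0394], [-0.212, 0.0399], [-0.2112, 0.0393]] -0.079
lip 435 [[-0.2175, 0.0403], [-0.2166, 0.0413], [-0.2157, 0.0418], [-0.2148, 0.0415], [-0.214, 0.041], [-0.2132, 0.0402], [-0.2123, 0.0405], [-0.2114, 0.0403]] -0.033
lip 485 [[-0.2179, 0.0403], [-0.2169, 0.0424], [-0.2162, 0.0404], [-0.2154, 0.0399], [-0.2144, 0.0414], [-0.2136, 0.0397], [-0.2129, 0.0378], [-0.2118, 0.0407]] 0.013
lip 535 [[-0.2186, 0.0385], [-0.2176, 0.0399], [-0.2168, 0.0402], [-0.2159, 0.0404], [-0.2149, 0.0422], [-0.2141, 0.0409], [-0.2132, 0.0416], [-0.2123, 0.0411]] 0.06
lip 585 [[-0.2222, -0.0], [-0.2183, 0.0407], [-0.2174, 0.0409], [-0.2165, 0.0405], [-0.2157, 0.0402], [-0.2148, 0.0401], [-0.2139, 0.0403], [-0.2131, 0.039]] 0.108
lip ext [[-0.2834 -0.3985  0.0355]
 [-0.2155 -0.0393  0.0403]
 [-0.2102  0.1224  0.0457]]
rim [[-0.1601 -0.1042  0.0362]
 [-0.1308  0.0144  0.0429]
 [-0.0979  0.0962  0.0494]]
lids [[-0.1589 -0.119   0.0603]
 [-0.1304 -0.0358  0.0771]
 [-0.1     0.0465  0.0822]]
[(np.float64(-0.12), np.int64(250)), (np.float64(-0.115), np.int64(245)), (np.float64(-0.11), np.int64(64)), (np.float64(-0.075), np.int64(236)), (np.float64(-0.07), np.int64(173)), (np.float64(-0.04), np.int64(327)), (np.float64(-0.035), np.int64(23)), (np.float64(-0.03), np.int64(1)), (np.float64(-0.005), np.int64(2)), (np.float64(0.0), np.int64(462)), (np.float64(0.005), np.int64(63)), (np.float64(0.035), np.int64(20)), (np.float64(0.04), np.int64(565)), (np.float64(0.045), np.int64(79))]
lotion [[-0.132 -0.402  0.087]
 [-0.111 -0.385  0.103]
 [-0.083 -0.373  0.121]]
```

```bash
python3 -m creep '[{"dx":0.006,"dy":-0.007,"dz":0,"yaw":0,"gripper":0},{"dx":0.006,"dy":-0.007,"dz":0.03,"yaw":0,"gripper":0},{"dx":0.006,"dy":-0.007,"dz":0.06,"yaw":0,"gripper":0},{"dx":0.006,"dy":-0.007,"dz":0.09,"yaw":0,"gripper":0},{"dx":0.006,"dy":-0.007,"dz":0.11,"yaw":0,"gripper":0},{"dx":0.006,"dy":-0.007,"dz":0.12,"yaw":0,"gripper":0},{"dx":0.006,"dy":-0.007,"dz":0.127,"yaw":0,"gripper":0},{"dx":0.006,"dy":-0.007,"dz":0.127,"yaw":0,"gripper":0},{"dx":0.006,"dy":-0.007,"dz":0.127,"yaw":0,"gripper":0},{"dx":0.006,"dy":-0.007,"dz":0.127,"yaw":0,"gripper":0},{"dx":0.006,"dy":-0.007,"dz":0.127,"yaw":0,"gripper":0}]'
python3 - <<'E'
from h import *
shift(t2w(-.130,-.148,.073))
p,d,ci=grab("side");cv2.imwrite("pics/s2.png",cv2.resize(p[150:260,270:390],None,fx=5,fy=5,interpolation=cv2.INTER_CUBIC)[...,::-1])
E
```

```text
t: 3.57
tcp_pos: [0.5726, -0.1815, 0.0763]
tool_rot: [-0.162, 3.135, -0.001]
ft_force: [0.1, -0.3, -0.1]
grip_width: 0.002
gripper_force: 0.0
shift [0.0028 0.0017 0.0033] yaw 0.0003 tcp tiers [-0.1273 -0.1497  0.0763] t 3.5667 F [ 0.1 -0.3 -0.1] tilt [-2.1e-03 -5.0e-04 -1.0e+00]
```

View pics/s2.png

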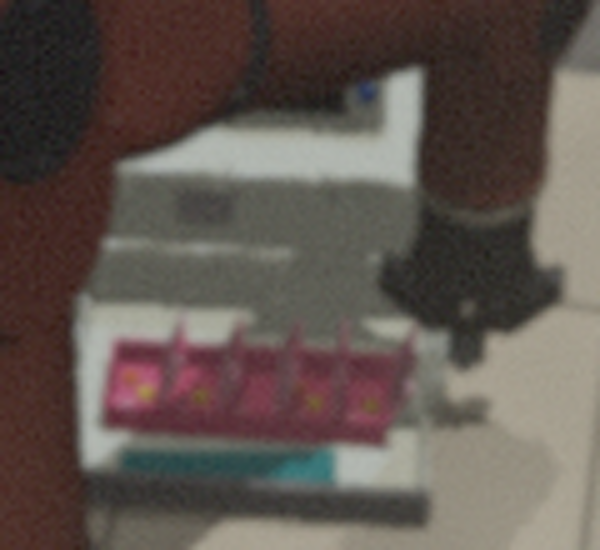

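The side crop shows the shut fingers beside the first lid, with the tip at about (465,365) and lid tops at row 320. The linkage flares out just above the lids, so I'll check that clearance with depth.

Run:
```python
from h import *
p,d,ci=grab("side");c=cloud(d,ci)
s=env.get_state();t=w2t(s["tcp_pos"])
T=np.stack([C*(c[...,0]-O[0])+S*(c[...,1]-O[1]),-S*(c[...,0]-O[0])+C*(c[...,1]-O[1]),c[...,2]],-1)
m=(p.max(-1)<70)&(abs(T[...,0]-t[0])<.06)&(abs(T[...,1]-t[1])<.09)&(T[...,2]>.04)&(T[...,2]<.2)
Q=T[m]-t
for a in np.arange(-.03,.1,.008):
    q=Q[(Q[:,2]>=a)&(Q[:,2]<a+.008)]
    if len(q): print(round(a+.025,3),len(q),np.percentile(q,[2,98],axis=0).round(3)[:,:2].tolist())
```

```text
0.035 3 [[-0.01, -0.004], [-0.002, 0.005]]
0.043 7 [[-0.014, -0.007], [-0.003, 0.006]]
0.051 5 [[-0.012, -0.004], [0.002, 0.006]]
0.059 13 [[-0.013, -0.007], [0.004, 0.009]]
0.067 13 [[-0.014, -0.019], [0.006, 0.025]]
0.075 51 [[-0.015, -0.032], [0.009, 0.034]]
0.083 28 [[-0.015, -0.035], [0.01, 0.037]]
0.091 40 [[-0.019, -0.038], [0.013, 0.048]]
0.099 42 [[-0.02, -0.048], [0.002, 0.052]]
0.107 52 [[-0.019, -0.05], [-0.003, 0.058]]
0.115 48 [[-0.019, -0.053], [0.003, 0.059]]
0.123 48 [[-0.023, -0.042], [0.001, 0.046]]
```

```bash
python3 -m creep '[{"dx":0.003,"dy":0,"dz":0.003,"yaw":0,"gripper":0},{"dx":0.003,"dy":0.01,"dz":0.003,"yaw":0,"gripper":0},{"dx":0.003,"dy":0.018,"dz":0.003,"yaw":0,"gripper":0},{"dx":0.003,"dy":0.024,"dz":0.003,"yaw":0,"gripper":0},{"dx":0.003,"dy":0.03,"dz":0.003,"yaw":0,"gripper":0},{"dx":0.003,"dy":0.036,"dz":0.003,"yaw":0,"gripper":0},{"dx":0.003,"dy":0.042,"dz":0.003,"yaw":0,"gripper":0},{"dx":0.003,"dy":0.048,"dz":0.003,"yaw":0,"gripper":0},{"dx":0.003,"dy":0.054,"dz":0.003,"yaw":0,"gripper":0},{"dx":0.003,"dy":0.06,"dz":0.003,"yaw":0,"gripper":0},{"dx":0.003,"dy":0.066,"dz":0.003,"yaw":0,"gripper":0}]'
python3 - <<'E'
from h import *
shift(t2w(-.130,.11,.073))
E
```

```text
t: 4.58
tcp_pos: [0.5619, -0.1153, 0.0719]
tool_rot: [0.162, -3.137, 0.0]
ft_force: [-0.1, -0.2, 0.1]
grip_width: -0.002
gripper_force: 0.0
shift [-0.0012  0.1927 -0.0011] yaw 0.0002 tcp tiers [-0.1311 -0.0827  0.0719] t 4.5833 F [-0.1 -0.2  0.1] tilt [ 1.e-04 -0.e+00 -1.e+00]
```

Run:
```python
from h import *
p,d,ci=grab("side");a=cv2.resize(p[180:260,270:390],None,fx=5,fy=5,interpolation=cv2.INTER_CUBIC)[...,::-1]
cv2.imwrite("pics/s3.png",a); print(env.get_state()["tcp_pos"],env.get_state()["ft_force"])
```

```text
[ 0.56194055 -0.11384966  0.07183319] [0.16411533 0.44553415 0.61170596]
```

View pics/s3.png

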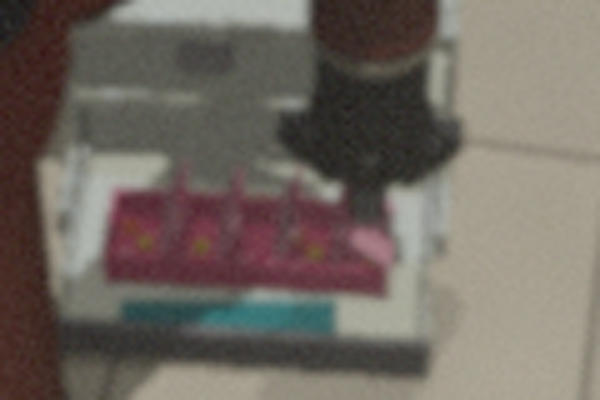

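The first lid is folding under the finger at about (370,245), with almost no force. I'll carry on at the same height.

```bash
python3 -m creep '[{"dx":-0.001,"dy":0.006,"dz":0,"yaw":0,"gripper":0},{"dx":-0.001,"dy":0.012,"dz":0,"yaw":0,"gripper":0},{"dx":-0.001,"dy":0.018,"dz":0,"yaw":0,"gripper":0},{"dx":-0.001,"dy":0.024,"dz":0,"yaw":0,"gripper":0}]'
python3 - <<'E'
from h import *
shift(t2w(-.130,.11,.073))
E
```

```text
t: 4.97
tcp_pos: [0.5604, -0.0913, 0.0719]
tool_rot: [0.162, -3.137, 0.0]
ft_force: [0.5, -0.3, -0.4]
grip_width: -0.003
gripper_force: 0.1
shift [-1.000e-04  1.687e-01 -1.100e-03] yaw 0.0001 tcp tiers [-0.1301 -0.0587  0.0719] t 4.9667 F [ 0.5 -0.3 -0.4] tilt [ 1.e-04 -0.e+00 -1.e+00]
```

Run:
```python
from h import *
p,d,ci=grab("side");c=cloud(d,ci)
T=np.stack([C*(c[...,0]-O[0])+S*(c[...,1]-O[1]),-S*(c[...,0]-O[0])+C*(c[...,1]-O[1]),c[...,2]],-1)
hsv=cv2.cvtColor(p,cv2.COLOR_RGB2HSV)
m=(hsv[...,0]>150)&(hsv[...,1]>30)&(p[...,0]>110)&(abs(T[...,0]+.13)<.028)&(T[...,1]<-.05)&(T[...,1]>-.11)
for a in np.arange(-.11,-.05,.008):
    q=T[m&(T[...,1]>=a)&(T[...,1]<a+.008)]
    if len(q):print(round(a,3),len(q),np.percentile(q[:,2],[10,50,90]).round(4))
```

```text
-0.102 22 [0.0404 0.0515 0.0556]
-0.094 28 [0.0518 0.0575 0.0605]
-0.086 30 [0.0375 0.0617 0.0675]
-0.078 17 [0.0296 0.0652 0.0712]
-0.07 14 [0.0132 0.03   0.0477]
-0.062 15 [0.0388 0.0548 0.0618]
-0.054 4 [0.0646 0.0669 0.0684]
```

Run:
```python
from h import *
p,d,ci=grab("side");a=cv2.resize(p[200:250,300:380],None,fx=6,fy=6,interpolation=cv2.INTER_CUBIC)
p,d,ci=grab("wrist");b=cv2.resize(p[100:320,150:630],(480,220))
cv2.imwrite("pics/s4.png",np.vstack([a,b])[...,::-1])
```

```text
(no output)
```

View pics/s4.png

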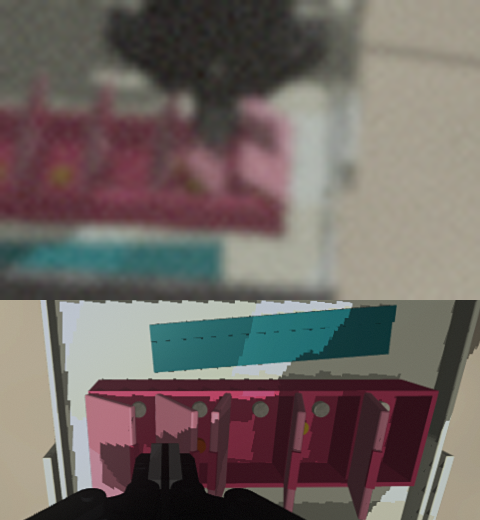

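The side crop (top) shows lid 1 still about 30° open at (265,165), and lid 2 under the finger. The wrist crop (bottom) shows the same, with the tip at (165,450). The fingertip seems to be higher than I assumed, so I'll measure it.

Run:
```python
from h import *
s=env.get_state();t=w2t(s["tcp_pos"]);print(t)
p,d,ci=grab("wrist");c=cloud(d,ci)
for v in range(236,300,6): print(v,[(w2t(c[v,u])-t).round(3).tolist() for u in (309,318,326)],p[v,318])
f=np.load("w1.npz");t=w2t([0.5773,-.1719,.202])
for v in range(236,270,4): print(v,[(w2t(f["c"][v,u])-t).round(3).tolist() for u in (308,318,326)])
```

```text
[-0.12999861 -0.05863418  0.07191302]
236 [[-0.004, -0.006, -0.023], [-0.008, -0.001, -0.014], [-0.011, 0.004, -0.007]] [71 45 49]
242 [[-0.001, -0.006, -0.023], [-0.005, -0.0, -0.014], [-0.008, 0.004, -0.008]] [71 44 49]
248 [[-0.012, -0.005, 0.009], [-0.012, -0.001, 0.009], [-0.012, 0.003, 0.009]] [26 21 22]
254 [[-0.012, -0.005, 0.015], [-0.012, -0.001, 0.016], [-0.012, 0.003, 0.015]] [27 22 23]
260 [[-0.012, -0.005, 0.021], [-0.074, -0.002, 0.142], [-0.012, 0.003, 0.021]] [21 18 18]
266 [[-0.012, -0.005, 0.026], [-0.012, -0.001, 0.027], [-0.012, 0.002, 0.026]] [17 13 14]
272 [[-0.012, -0.005, 0.031], [-0.011, -0.001, 0.03], [-0.012, 0.002, 0.031]] [15 11 11]
278 [[-0.012, -0.004, 0.036], [-0.012, -0.001, 0.035], [-0.012, 0.002, 0.036]] [12  9  9]
284 [[-0.01, -0.004, 0.037], [-0.01, -0.001, 0.037], [-0.013, 0.002, 0.042]] [15 11 12]
290 [[-0.011, -0.004, 0.043], [-0.008, -0.001, 0.038], [-0.014, 0.002, 0.047]] [15 13 12]
296 [[-0.01, -0.004, 0.045], [-0.005, -0.001, 0.037], [-0.013, 0.002, 0.049]] [12  8 10]
236 [[0.072, -0.01, -0.202], [0.06, 0.001, -0.175], [0.06, 0.01, -0.174]]
240 [[0.077, -0.01, -0.201], [0.064, 0.001, -0.173], [0.065, 0.01, -0.174]]
244 [[-0.012, -0.006, 0.004], [-0.012, -0.001, 0.005], [-0.012, 0.003, 0.004]]
248 [[-0.012, -0.005, 0.01], [-0.012, -0.001, 0.008], [-0.012, 0.003, 0.008]]
252 [[-0.012, -0.005, 0.013], [-0.012, -0.001, 0.013], [-0.012, 0.003, 0.013]]
256 [[-0.012, -0.005, 0.017], [-0.012, -0.001, 0.017], [-0.012, 0.003, 0.017]]
260 [[-0.012, -0.005, 0.021], [-0.012, -0.001, 0.021], [-0.012, 0.003, 0.021]]
264 [[-0.012, -0.005, 0.025], [-0.012, -0.001, 0.025], [-0.075, -0.002, 0.142]]
268 [[-0.012, -0.005, 0.028], [-0.012, -0.001, 0.028], [-0.012, 0.002, 0.028]]
```

The depth shows the shut fingertips only about 5 mm ahead of the TCP rather than 25 mm, so the tip passed roughly 17 mm too high and no lid was shut. I'll go back to the hinge side and do one clean full drag lower down, finding the height by force on the first lid.

```bash
python3 -m creep '[{"dx":0,"dy":0,"dz":-0.03,"yaw":0,"gripper":0},{"dx":0,"dy":0,"dz":-0.05,"yaw":0,"gripper":0},{"dx":0,"dy":-0.03,"dz":-0.05,"yaw":0,"gripper":0},{"dx":0,"dy":-0.06,"dz":-0.05,"yaw":0,"gripper":0},{"dx":0,"dy":-0.09,"dz":-0.05,"yaw":0,"gripper":0},{"dx":0,"dy":-0.09,"dz":-0.05,"yaw":0,"gripper":0},{"dx":0,"dy":-0.09,"dz":-0.02,"yaw":0,"gripper":0},{"dx":0,"dy":-0.09,"dz":0.0,"yaw":0,"gripper":0},{"dx":0,"dy":-0.09,"dz":0.014,"yaw":0,"gripper":0},{"dx":0,"dy":-0.09,"dz":0.014,"yaw":0,"gripper":0},{"dx":0,"dy":-0.09,"dz":0.014,"yaw":0,"gripper":0},{"dx":0,"dy":-0.09,"dz":0.014,"yaw":0,"gripper":0}]'
python3 - <<'E'
from h import *
shift(t2w(-.130,-.085,.056))
p,d,ci=grab("wrist");c=cloud(d,ci);t=w2t(env.get_state()["tcp_pos"])
print([(v,(w2t(c[v,318])-t).round(3).tolist(),p[v,318].tolist()) for v in range(226,256,3)])
E
```

```text
t: 6.17
tcp_pos: [0.5703, -0.1819, 0.0589]
tool_rot: [-0.161, 3.136, -0.001]
ft_force: [0.2, 0.0, 0.2]
grip_width: 0.0
gripper_force: 0.0
shift [0.0004 0.0648 0.0029] yaw -0.0002 tcp tiers [-0.1296 -0.1498  0.0589] t 6.1667 F [0.2 0.  0.2] tilt [-1.e-03 -6.e-04 -1.e+00]
[(226, [0.004, -0.0, -0.06], [57, 53, 46]), (229, [0.006, -0.0, -0.06], [56, 53, 46]), (232, [0.008, -0.0, -0.06], [57, 53, 45]), (235, [0.01, -0.0, -0.06], [56, 54, 46]), (238, [0.012, -0.0, -0.059], [57, 53, 45]), (241, [0.015, -0.0, -0.06], [56, 54, 46]), (244, [-0.012, -0.001, 0.005], [29, 28, 26]), (247, [-0.012, -0.001, 0.008], [23, 23, 21]), (250, [-0.012, -0.001, 0.011], [23, 22, 20]), (253, [-0.012, -0.001, 0.014], [23, 22, 20])]
```

```bash
python3 -m creep '[{"dx":0,"dy":0,"dz":0.01,"yaw":0,"gripper":0},{"dx":0,"dy":0.01,"dz":0.01,"yaw":0,"gripper":0},{"dx":0,"dy":0.018,"dz":0.01,"yaw":0,"gripper":0},{"dx":0,"dy":0.026,"dz":0.01,"yaw":0,"gripper":0},{"dx":0,"dy":0.033,"dz":0.01,"yaw":0,"gripper":0},{"dx":0,"dy":0.04,"dz":0.01,"yaw":0,"gripper":0},{"dx":0,"dy":0.047,"dz":0.01,"yaw":0,"gripper":0},{"dx":0,"dy":0.054,"dz":0.01,"yaw":0,"gripper":0},{"dx":0,"dy":0.06,"dz":0.01,"yaw":0,"gripper":0},{"dx":0,"dy":0.06,"dz":0.01,"yaw":0,"gripper":0},{"dx":0,"dy":0.06,"dz":0.01,"yaw":0,"gripper":0}]'
python3 - <<'E'
from h import *
shift(t2w(-.130,-.085,.046))
E
```

```text
t: 7.13
tcp_pos: [0.5642, -0.1207, 0.0487]
tool_rot: [-0.163, 3.136, 0.001]
ft_force: [-1.0, 0.1, 7.7]
grip_width: 0.0
gripper_force: 3.7
shift [0.0007 0.0034 0.0027] yaw 0.0009 tcp tiers [-0.1293 -0.0884  0.0487] t 7.1333 F [-1.   0.1  7.7] tilt [-1.4e-03  4.0e-04 -1.0e+00]
```

```bash
cat >> h.py <<'E'
def prof(n="side",y0=-.11,y1=.11):
    p,d,ci=grab(n);c=cloud(d,ci)
    T=np.stack([C*(c[...,0]-O[0])+S*(c[...,1]-O[1]),-S*(c[...,0]-O[0])+C*(c[...,1]-O[1]),c[...,2]],-1)
    m=(p[...,0]>p[...,1]*1.2)&(p[...,0]>70)&(abs(T[...,0]+.142)<.014)&(d>0)
    for a in np.arange(y0,y1,.008):
        q=T[m&(T[...,1]>=a)&(T[...,1]<a+.008)]
        if len(q):print(round(a,3),len(q),np.percentile(q[:,2],[10,50,90]).round(4))
E
python3 -m creep '[{"dx":0,"dy":0.002,"dz":0.001,"yaw":0,"gripper":0},{"dx":0,"dy":0.004,"dz":0.001,"yaw":0,"gripper":0},{"dx":0,"dy":0.004,"dz":0.001,"yaw":0,"gripper":0}]'
python3 - <<'E'
from h import *
shift(t2w(-.130,-.085,.046))
prof("wrist",-.11,-.05)
E
```

```text
t: 7.38
tcp_pos: [0.5646, -0.1193, 0.0486]
tool_rot: [-0.16, 3.134, -0.004]
ft_force: [-0.3, -5.7, 10.6]
grip_width: -0.0
gripper_force: 5.7
shift [0.0012 0.0021 0.0026] yaw -0.0009 tcp tiers [-0.1289 -0.0871  0.0486] t 7.3833 F [-0.3 -5.7 10.6] tilt [-0.0033 -0.0025 -1.    ]
-0.11 105 [0.0431 0.0441 0.0476]
-0.102 647 [0.0469 0.0477 0.0486]
-0.094 523 [0.0469 0.0477 0.0484]
-0.086 606 [0.0469 0.0477 0.0484]
-0.078 778 [0.0469 0.0477 0.0484]
-0.07 537 [0.0467 0.0476 0.0484]
-0.062 96 [0.0538 0.0595 0.0644]
-0.054 239 [0.0179 0.0772 0.078 ]
```

Lid 1 is now flat at 47.7 mm under a light 10 N press. I'll continue the drag at this height.

```bash
python3 -m creep '[{"dx":0,"dy":0.008,"dz":0,"yaw":0,"gripper":0},{"dx":0,"dy":0.016,"dz":0,"yaw":0,"gripper":0},{"dx":0,"dy":0.024,"dz":0,"yaw":0,"gripper":0},{"dx":0,"dy":0.032,"dz":0,"yaw":0,"gripper":0},{"dx":0,"dy":0.04,"dz":0,"yaw":0,"gripper":0},{"dx":0,"dy":0.048,"dz":0,"yaw":0,"gripper":0},{"dx":0,"dy":0.056,"dz":0,"yaw":0,"gripper":0}]'
python3 - <<'E'
from h import *
shift(t2w(-.130,.11,.048))
prof("wrist",-.11,0)
E
```

```text
t: 8.02
tcp_pos: [0.5589, -0.0637, 0.0485]
tool_rot: [-0.159, 3.134, -0.004]
ft_force: [0.7, -7.1, 8.9]
grip_width: 0.005
gripper_force: 5.3
shift [0.0014 0.1411 0.0002] yaw -0.0015 tcp tiers [-0.1288 -0.0311  0.0485] t 8.0167 F [ 0.7 -7.1  8.9] tilt [-0.0035 -0.0025 -1.    ]
-0.102 461 [0.047  0.0478 0.0486]
-0.094 834 [0.0471 0.0478 0.0486]
-0.086 836 [0.0471 0.0478 0.0486]
-0.078 941 [0.0176 0.0477 0.0485]
-0.07 733 [0.0442 0.0475 0.0485]
-0.062 835 [0.047  0.0477 0.0485]
-0.054 813 [0.0469 0.0477 0.0485]
-0.046 654 [0.0469 0.0476 0.0484]
-0.038 527 [0.0468 0.0476 0.0484]
-0.03 614 [0.0469 0.048  0.0524]
-0.022 481 [0.055  0.0612 0.0684]
-0.014 1006 [0.0712 0.0772 0.079 ]
-0.006 155 [0.016  0.0169 0.0204]
```

```bash
python3 -m creep '[{"dx":0,"dy":0.008,"dz":0,"yaw":0,"gripper":0},{"dx":0,"dy":0.016,"dz":0,"yaw":0,"gripper":0},{"dx":0,"dy":0.024,"dz":0,"yaw":0,"gripper":0},{"dx":0,"dy":0.032,"dz":0,"yaw":0,"gripper":0},{"dx":0,"dy":0.04,"dz":0,"yaw":0,"gripper":0},{"dx":0,"dy":0.048,"dz":0,"yaw":0,"gripper":0},{"dx":0,"dy":0.056,"dz":0,"yaw":0,"gripper":0},{"dx":0,"dy":0.064,"dz":0,"yaw":0,"gripper":0},{"dx":0,"dy":0.072,"dz":0,"yaw":0,"gripper":0},{"dx":0,"dy":0.08,"dz":0,"yaw":0,"gripper":0},{"dx":0,"dy":0.088,"dz":0,"yaw":0,"gripper":0},{"dx":0,"dy":0.096,"dz":0,"yaw":0,"gripper":0},{"dx":0,"dy":0.104,"dz":0,"yaw":0,"gripper":0},{"dx":0,"dy":0.112,"dz":0,"yaw":0,"gripper":0},{"dx":0,"dy":0.118,"dz":0,"yaw":0,"gripper":0}]'
python3 - <<'E'
from h import *
shift(t2w(-.130,.11,.048))
prof("wrist",-.04,.11)
E
```

```text
t: 9.32
tcp_pos: [0.5468, 0.0541, 0.0485]
tool_rot: [-0.16, 3.134, -0.003]
ft_force: [0.3, -8.1, 11.4]
grip_width: 0.001
gripper_force: 5.9
shift [0.0013 0.0227 0.0004] yaw -0.0013 tcp tiers [-0.1287  0.0873  0.0485] t 9.3167 F [ 0.3 -8.1 11.4] tilt [-0.0032 -0.0018 -1.    ]
-0.04 805 [0.0472 0.0479 0.0486]
-0.032 841 [0.0466 0.0478 0.0486]
-0.024 624 [0.0471 0.0478 0.0485]
-0.016 539 [0.0472 0.0479 0.0486]
-0.008 221 [0.0472 0.0479 0.0486]
0.0 140 [0.0166 0.0476 0.0485]
0.008 321 [0.0457 0.0474 0.0483]
0.016 416 [0.0469 0.0477 0.0485]
0.024 794 [0.0471 0.0478 0.0485]
0.032 837 [0.047  0.0478 0.0485]
0.04 844 [0.047  0.0477 0.0485]
0.048 978 [0.0394 0.0475 0.0484]
0.056 685 [0.0469 0.0477 0.0484]
0.064 811 [0.0469 0.0476 0.0484]
0.072 650 [0.0469 0.0476 0.0484]
0.08 526 [0.0468 0.0476 0.0483]
0.088 599 [0.0443 0.0473 0.0481]
0.096 142 [0.0131 0.014  0.0439]
```

All five lids are flat at 47.5–48 mm. I'll finish off the end of the row, lift clear and go round to the front of the lip.

```bash
python3 -m creep '[{"dx":0,"dy":0.008,"dz":0,"yaw":0,"gripper":0},{"dx":0,"dy":0.016,"dz":0,"yaw":0,"gripper":0},{"dx":0,"dy":0.024,"dz":0,"yaw":0,"gripper":0},{"dx":0,"dy":0.026,"dz":-0.02,"yaw":0,"gripper":0},{"dx":0,"dy":0.026,"dz":-0.05,"yaw":0,"gripper":0},{"dx":0.03,"dy":0.01,"dz":-0.07,"yaw":0,"gripper":0},{"dx":0.06,"dy":-0.02,"dz":-0.07,"yaw":0,"gripper":0},{"dx":0.09,"dy":-0.05,"dz":-0.07,"yaw":0,"gripper":0},{"dx":0.116,"dy":-0.07,"dz":-0.07,"yaw":0,"gripper":0},{"dx":0.116,"dy":-0.088,"dz":-0.07,"yaw":0,"gripper":0},{"dx":0.116,"dy":-0.088,"dz":-0.07,"yaw":0,"gripper":0},{"dx":0.116,"dy":-0.088,"dz":-0.07,"yaw":0,"gripper":0},{"dx":0.116,"dy":-0.088,"dz":-0.07,"yaw":0,"gripper":0}]'
python3 - <<'E'
from h import *
shift(t2w(-.245,0,.018))
prof("scene")
E
```

```text
t: 10.45
tcp_pos: [0.4391, -0.043, 0.1169]
tool_rot: [0.163, -3.137, -0.0]
ft_force: [-0.3, -0.3, -0.7]
grip_width: 0.002
gripper_force: 0.0
shift [-0.0008 -0.0018  0.0989] yaw 0.0011 tcp tiers [-0.2458  0.0018  0.1169] t 10.45 F [-0.3 -0.3 -0.7] tilt [ 1.e-04  3.e-04 -1.e+00]
-0.078 1 [0.019 0.019 0.019]
-0.07 6 [0.0448 0.0477 0.0503]
-0.062 3 [0.0494 0.0497 0.0523]
-0.038 1 [0.0204 0.0204 0.0204]
-0.03 4 [0.044  0.0472 0.0481]
-0.022 2 [0.0476 0.0488 0.05  ]
-0.006 1 [0.0155 0.0155 0.0155]
0.002 2 [0.0174 0.0179 0.0185]
0.01 5 [0.0454 0.0497 0.0506]
0.018 1 [0.049 0.049 0.049]
0.05 5 [0.0454 0.0481 0.0491]
0.058 1 [0.05 0.05 0.05]
0.066 1 [0.0513 0.0513 0.0513]
0.09 11 [0.0183 0.0436 0.0473]
0.098 8 [0.0213 0.0437 0.0516]
```

```bash
python3 -m creep '[{"dx":0,"dy":-0.002,"dz":0.03,"yaw":0,"gripper":0},{"dx":0,"dy":-0.002,"dz":0.06,"yaw":0,"gripper":0},{"dx":0,"dy":-0.002,"dz":0.085,"yaw":0,"gripper":0},{"dx":0,"dy":-0.002,"dz":0.097,"yaw":0,"gripper":0},{"dx":0,"dy":-0.002,"dz":0.097,"yaw":0,"gripper":0},{"dx":0,"dy":-0.002,"dz":0.097,"yaw":0,"gripper":0},{"dx":-0.006,"dy":-0.002,"dz":0.097,"yaw":0,"gripper":0},{"dx":-0.012,"dy":-0.002,"dz":0.097,"yaw":0,"gripper":0},{"dx":-0.018,"dy":-0.002,"dz":0.097,"yaw":0,"gripper":0},{"dx":-0.024,"dy":-0.002,"dz":0.097,"yaw":0,"gripper":0},{"dx":-0.03,"dy":-0.002,"dz":0.097,"yaw":0,"gripper":0}]'
python3 - <<'E'
from h import *
shift(t2w(-.122,0,.020))
E
```

```text
t: 11.42
tcp_pos: [0.4696, -0.0427, 0.0203]
tool_rot: [0.162, -3.137, -0.001]
ft_force: [-2.5, 0.6, 1.4]
grip_width: 0.0
gripper_force: 1.5
shift [-0.0934  0.0011  0.0003] yaw 0.0004 tcp tiers [-0.2154 -0.0011  0.0203] t 11.4167 F [-2.5  0.6  1.4] tilt [ 1.e-04  4.e-04 -1.e+00]
```

Contact with the lip at about 3 N, and it's pushing.

```bash
python3 -m creep '[{"dx":-0.007,"dy":0,"dz":0,"yaw":0,"gripper":0},{"dx":-0.014,"dy":0,"dz":0,"yaw":0,"gripper":0},{"dx":-0.021,"dy":0,"dz":0,"yaw":0,"gripper":0},{"dx":-0.028,"dy":0,"dz":0,"yaw":0,"gripper":0},{"dx":-0.035,"dy":0,"dz":0,"yaw":0,"gripper":0},{"dx":-0.042,"dy":0,"dz":0,"yaw":0,"gripper":0},{"dx":-0.049,"dy":0,"dz":0,"yaw":0,"gripper":0},{"dx":-0.056,"dy":0,"dz":0,"yaw":0,"gripper":0},{"dx":-0.063,"dy":0,"dz":0,"yaw":0,"gripper":0},{"dx":-0.07,"dy":0,"dz":0,"yaw":0,"gripper":0},{"dx":-0.075,"dy":0,"dz":0,"yaw":0,"gripper":0},{"dx":-0.08,"dy":0,"dz":0,"yaw":0,"gripper":0},{"dx":-0.084,"dy":0,"dz":0,"yaw":0,"gripper":0},{"dx":-0.086,"dy":0,"dz":0,"yaw":0,"gripper":0},{"dx":-0.086,"dy":0,"dz":0,"yaw":0,"gripper":0}]'
python3 - <<'E'
from h import *
shift(t2w(-.122,0,.020))
E
```

```text
t: 12.67
tcp_pos: [0.5552, -0.0344, 0.02]
tool_rot: [-0.162, 3.137, -0.001]
ft_force: [-0.2, -0.1, 0.3]
grip_width: 0.004
gripper_force: 0.0
shift [-0.0074  0.0016 -0.    ] yaw 0.0002 tcp tiers [-0.1294 -0.0016  0.02  ] t 12.6667 F [-0.2 -0.1  0.3] tilt [-8.e-04 -6.e-04 -1.e+00]
```

```bash
python3 -m creep '[{"dx":-0.002,"dy":0,"dz":0,"yaw":0,"gripper":0},{"dx":-0.004,"dy":0,"dz":0,"yaw":0,"gripper":0},{"dx":-0.006,"dy":0,"dz":0,"yaw":0,"gripper":0},{"dx":-0.007,"dy":0,"dz":0,"yaw":0,"gripper":0},{"dx":-0.007,"dy":0,"dz":0,"yaw":0,"gripper":0}]'; python3 -m creep '[{"dx":-0.001,"dy":0,"dz":0,"yaw":0,"gripper":0},{"dx":-0.001,"dy":0,"dz":0,"yaw":0,"gripper":0}]'
python3 - <<'E'
from h import *
shift(t2w(-.122,0,.020))
E
```

```text
t: 13.08
tcp_pos: [0.5618, -0.0338, 0.02]
tool_rot: [-0.162, 3.137, -0.001]
ft_force: [-1.0, -1.9, -0.5]
grip_width: -0.001
gripper_force: 0.6
t: 13.25
tcp_pos: [0.5627, -0.0336, 0.02]
tool_rot: [-0.162, 3.137, -0.001]
ft_force: [-1.8, -1.7, 0.6]
grip_width: -0.0
gripper_force: 0.8
shift [ 0.      0.0016 -0.    ] yaw 0.0 tcp tiers [-0.122  -0.0016  0.02  ] t 13.25 F [-1.8 -1.7  0.6] tilt [-2.e-04 -3.e-04 -1.e+00]
```

```bash
python3 -m creep '[{"dx":-0.001,"dy":0,"dz":0,"yaw":0,"gripper":0},{"dx":-0.002,"dy":0,"dz":0,"yaw":0,"gripper":0},{"dx":-0.002,"dy":0,"dz":0,"yaw":0,"gripper":0}]'; python3 -m creep '[{"dx":-0.001,"dy":0,"dz":0,"yaw":0,"gripper":0},{"dx":-0.001,"dy":0,"dz":0,"yaw":0,"gripper":0}]'
```

```text
t: 13.5
tcp_pos: [0.5643, -0.0334, 0.0199]
tool_rot: [0.162, -3.137, 0.0]
ft_force: [-3.6, -1.1, 0.9]
grip_width: 0.002
gripper_force: 1.8
t: 13.67
tcp_pos: [0.5643, -0.0334, 0.0198]
tool_rot: [0.161, -3.135, -0.0]
ft_force: [-8.1, -3.2, 6.1]
grip_width: -0.001
gripper_force: 4.2
```

```bash
python3 -m creep '[{"dx":-0.001,"dy":0,"dz":0,"yaw":0,"gripper":0},{"dx":-0.001,"dy":0,"dz":0,"yaw":0,"gripper":0},{"dx":-0.001,"dy":0,"dz":0,"yaw":0,"gripper":0}]'; python3 -m creep '[{"dx":0.01,"dy":0,"dz":0,"yaw":0,"gripper":0},{"dx":0.04,"dy":0,"dz":0,"yaw":0,"gripper":0},{"dx":0.08,"dy":0,"dz":-0.03,"yaw":0,"gripper":0},{"dx":0.1,"dy":0,"dz":-0.07,"yaw":0,"gripper":0},{"dx":0.1,"dy":0,"dz":-0.11,"yaw":0,"gripper":0},{"dx":0.1,"dy":0,"dz":-0.15,"yaw":0,"gripper":0},{"dx":0.1,"dy":0,"dz":-0.19,"yaw":0,"gripper":0},{"dx":0.1,"dy":0,"dz":-0.19,"yaw":0,"gripper":0},{"dx":0.1,"dy":0,"dz":-0.19,"yaw":0,"gripper":0}]'
python3 - <<'E'
from h import *
p,d,ci=grab("wrist");a=cv2.resize(p,(480,300));c=cloud(d,ci)
T=np.stack([C*(c[...,0]-O[0])+S*(c[...,1]-O[1]),-S*(c[...,0]-O[0])+C*(c[...,1]-O[1]),c[...,2]],-1)
m=(p[...,0]>p[...,1]*1.2)&(p[...,0]>60)&(d>0)&(T[...,2]>.03)&(T[...,2]<.1)&(abs(T[...,1])<.12)&(abs(T[...,0])<.2)
if m.sum(): print("pink",np.percentile(T[m],[2,50,98],axis=0).round(4))
L=(T[...,2]>.036)&(T[...,2]<.045)&(abs(T[...,1])<.1)&(T[...,0]<-.095)&(T[...,0]>-.15);print("lip",L.sum(),np.percentile(T[L],[1,50,99],axis=0).round(4) if L.any() else 0)
p,d,ci=grab("scene");b=cv2.resize(p,(480,300))
cv2.imwrite("pics/f.png",np.vstack([a,b])[...,::-1]);print(env.get_state()["ft_force"],env.get_state()["tcp_pos"])
E
```

```text
t: 13.92
tcp_pos: [0.5643, -0.0333, 0.0196]
tool_rot: [0.161, -3.133, -0.001]
ft_force: [-11.8, -2.6, 9.2]
grip_width: 0.003
gripper_force: 6.1
t: 14.67
tcp_pos: [0.469, -0.0427, 0.2131]
tool_rot: [-0.163, 3.13, 0.004]
ft_force: [-0.6, -0.2, -0.6]
grip_width: 0.001
gripper_force: 0.0
pink [[-0.0398 -0.0063  0.0467]
 [-0.0363 -0.0027  0.0479]
 [-0.033   0.0009  0.0489]]
lip 841 [[-0.1112 -0.0989  0.0363]
 [-0.1083  0.0335  0.0403]
 [-0.1027  0.0987  0.0422]]
[-1.56112674  0.84394363 -0.65109777] [ 0.4669684  -0.04286759  0.20953388]
```

View pics/f.png

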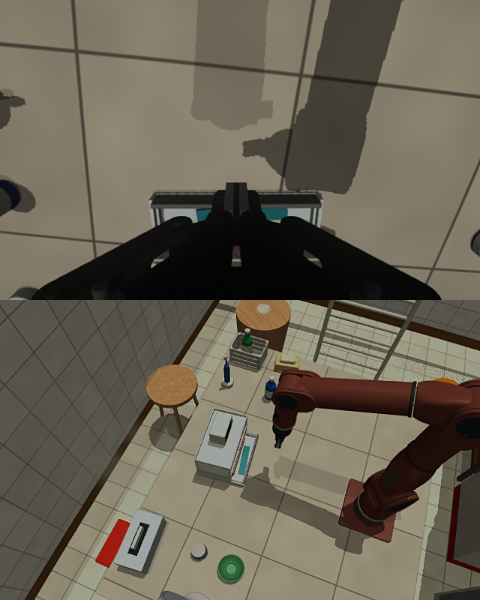

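The tray is home: in the wrist crop the lip along row 195 is flush at tiers x of about -110 mm. The scene crop shows the stack closed at (230,450), everything else in place and the arm clear.

```bash
python3 -c "
from station import env
print(env.job_done())"
```

```text
the job is handed in; nothing more can be done
None
```

The job is handed in: all five lids were folded flat in one drag and the tray was pushed to its stop with nothing else disturbed, after an abandoned first pass that ran too high, tilted lids 1 and 2 without shutting any, and had to be lifted off and restarted from the hinge side.

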